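Slip check of a disc set on the tilt table

ROBOT

A 7-joint arm with a two-finger parallel gripper is mounted at the origin on a cart in front of the work surface, level with it; the furniture and walls round the work are solid. World frame = base frame: x ahead of the robot, y to its left, z up, the work surface at z = 0. Lengths are in m, angles in degrees, forces in N, time in s.
With the tool pointing down it reaches from about 0.35 to 0.9 m from the base axis. Payload 19.9 kg.
Tool frame: the origin (TCP) lies between the finger pads; the fingertips stand 17 mm ahead of it and the grasp point (between the pads) lies 2 mm behind it (env.tip_reach is the distance from the TCP to the fingertips, in m); z points along the fingers, y is the direction in which the jaws open and shut (so a half turn about z gives the same grasp; the last joint's range is limited). The gripper opens to 85 mm and grips with 20 to 120 N. Pads are 22 mm wide; open, the fingers measure 114 mm over their backs; the gripper's body (76 mm by 85 mm) begins 54 mm behind the grasp point. The pads swing forward as they close: fully open they stand 13 mm farther back than shut.
Start: joints at [61.622, 23.915, -0.59, 92.452, 0.269, 63.638, -3.037], TCP at [0.274, -0.562, 0.226] pointing down, gripper open.
Joint ranges: [-161.28, 161.28], [-22.2, 115.67], [-73.04, 71.86], [3.21, 147.25], [-68.34, 248.33], [10.77, 114.83], [-161.83, 161.83]. Speed limits (degrees/s): [108.29, 108.29, 136.94, 136.94, 172.46, 172.46, 172.46].

INTERFACE

Orientations are given as [roll, pitch, yaw] about the fixed x, y, z axes, in that order (R = Rz(yaw) Ry(pitch) Rx(roll)).
In Python, from station import env, camera, camera_model gives the robot as it stands. The module is installed in compiled form; this text tells all that it offers.
- The arm moves only by the shell command python3 -m jog 'ROWS' [OPENING] [FORCE]. ROWS is JSON, a list of rows, each an object with "translation": the shift along the world's x, y, z in m, a list of three; "turn": the turn about the world's z in rad. In form: [{"translation": [dx, dy, dz], "turn": turn}, ...]. A call has 1 to 10 rows; each row is the pose to reach, as a shift and turn from the pose commanded when the call began; what a row does not reach only later rows make up. A row lasts 1/12 s, in which the tool goes at most 41.7 mm and 7.16 degrees, less where a joint would pass 70% of its speed; a pose out of reach is approached as far as the arm can. A call with a gripper value outside its range is refused whole. OPENING is the gripper's target within -1 to 1 (fully open at 1, half-way at 0, shut at -1), set as the call begins (- or left out, the last holds). The fingers move at their own pace and stop on an object; FORCE is the grip in N (left out, the last holds). Time passes only in rows, so rows that repeat a pose let the fingers close. It gives the time, the measured TCP pose, the force and the opening at its end, in the units of the state.
- env.observe(): the state, without advancing time (a new reading comes with each control period).
- camera(name): name is "scene" or "side" or "wrist"; returns the picture (384x512x3 uint8, red, green, blue); there is no depth.
- camera_model(name): a dict with "fov_y" (degrees; the focal length in pixels is half the picture's height over the tangent of half this angle, whatever the lens; pixels are square), "cx", "cy" (the principal point, pixels), "distortion" ([k1, k2, p1, p2, k3] as OpenCV has them; the pictures are not rectified), "rvec" (rotation vector, rad) and "tvec" (3), from world to camera coordinates, as OpenCV has them. Camera axes: x right, y down, z forward; pixel columns grow to the right and rows downward; lengths in m; the calibration is good to about 2 mm. A picture is of the moment at which its call begins: read the wrist's pose just before it. camera_model takes no time and is no camera call; for the wrist camera it gives the pose at the moment of the call.
- env.finish_job(): hands the job in, once; it reports no verdict.
The state is a dict: "time": time; "q": joint angles; "dq": joint speeds; "effort": joint torques, N m; "eef_pos": TCP position; "orientation": TCP orientation; "wrist_force": force on the tool from outside, world axes, zero at the start; "moment": the same for the moment, N m; "opening": finger opening in m.
Only numpy, scipy, OpenCV 4.12 (cv2) and the standard library are available. Lean on these libraries where they do the work, as an engineer would, in place of code of your own. Each camera call takes 0.05 s, during which the arm holds its last target. There are 200 camera calls.

TASK

One of the three metal discs on the level tilt table still has lacquer film on its ground face: raise the table by its lifting bar fully to its stop, and stand the disc that slides down in a free bay of the black tray for re-grinding. Bring a spare from the right of the tester that holds behind the start line of the empty lane with the table raised; a spare that slides goes upright into a free tray bay as well. When a holding disc stands behind the line in each lane, lower the table flat again; leave everything else in its place.

Things in the scene. Friction and masses are not known exactly. Their poses are not given: they have to be found in the camera images.
- tester: slip tester fixed on the bench: grey base 230 x 236 mm with a blue-faced tilting plate. Origin under its centre; x points up the slope (to the robot's right), z up. The hinge line runs along y at x = -105, z = 36 mm, the lifting bar is on the other side, at the right. A thin graduated quadrant with a black clamp knob stands on the -y side (x about -15, y -114 to -135 mm, up to 85 mm high).
- tilt (a joint): angle of the tilting plate: 0 is level, flat on its rests; 0.36 (about 21 degrees) is fully raised, at its hard stop. A balance spring and friction (1.8 N m) hold it at any angle; raising or lowering takes some 6 to 10 N at the lifting bar.
- lane_mid (a point): point on the plate's surface where the middle disc stands, turning with the plate: x up the slope, y across, z out of the surface. 150 mm from the hinge line, 8 mm above it (44 mm over the bench when level). Lanes centred at y = -70, 0, +70 mm, parted by ribs 3 mm wide and high. White start line at x = -27 mm, the plate's upper edge at x = +45 mm. Clean discs hold at full tilt, filmed ones slide.
- stop_bar (a point): foot of the rubber-faced stop bar (20 mm high) across the low end of the plate, in the middle lane at the plate surface; axes as lane_mid, 132 mm down the slope from it. A filmed disc slides down against it within a second; its centre then lies about 18.5 mm up the slope from here.
- lift_bar (a point): middle of the round dark bar beside the plate's right-hand edge by which it is raised: 12 mm thick, 100 mm free length along y, 235 mm from the hinge line, 39 mm above the bench with the plate level; 34 mm clear between bar and plate edge. It moves on the hinge's arc with the plate.
- disc_a: plain light-grey ground metal disc, 37 mm in diameter and 32 mm high, 0.1 kg, upright; origin at the centre of its underside, z up. One of the set of three that stands on the plate, one in each lane behind the line. Exactly one of disc_a, disc_b and disc_c is filmed. Filmed and clean discs look the same; only the slope tells them apart.
- disc_b: plain light-grey ground metal disc, 37 mm in diameter and 32 mm high, 0.1 kg, upright; origin at the centre of its underside, z up. One of the set of three on the plate; see disc_a.
- disc_c: plain light-grey ground metal disc, 37 mm in diameter and 32 mm high, 0.1 kg, upright; origin at the centre of its underside, z up. One of the set of three on the plate; see disc_a.
- spare_a: plain light-grey ground metal disc, 37 mm in diameter and 32 mm high, 0.1 kg, upright; origin at the centre of its underside, z up. One of the two spares that stand on the bench to the right of the tester. At least one spare is clean; a spare can be filmed too. Filmed and clean discs look the same; only the slope tells them apart.
- spare_b: plain light-grey ground metal disc, 37 mm in diameter and 32 mm high, 0.1 kg, upright; origin at the centre of its underside, z up. The other spare; see spare_a.
- black_tray: black plastic tray, 115 (its x) x 190 (its y) x 22 mm, fixed on the bench left of the tester, long side away from the robot; origin under its centre, floor 3 mm above the bench, walls 4 mm. Ribs along its middle lines, up to 18 mm high, make four bays of 53 x 91 mm centred at x = +-27.5, y = +-46 mm. The bay at +x, +y holds the brass disc; the other three are free.
- brass_disc: brass-coloured disc with a burn mark, 36 mm in diameter, 30 mm high, standing in the +x, +y bay of the black tray; origin at the centre of its underside. Not part of the check.
- white_jar: white screw-cap tube 36 mm wide, 69 mm high, standing at the back left, bystander.
- black_mouse: black computer mouse 104 x 58 x 40 mm, lying at the back left, bystander.
Things that resemble listed ones, but are neither listed nor needed, are in the scene too. Leave any red look-alike of the disc_a alone.

How it is judged:
By the outcome, as a careful person would: the job done as asked, in the order asked, and still so for the second after the job is handed in, with the robot touching nothing.
It also fails if it takes over 72 s, if anything falls off the work surface, if the arm or the gripper's body presses on something with over 40 N, if the wrist force passes 120 N, or if a joint passes its speed limit or range.

## Working session

There is one attempt and no reset: what is moved stays moved. The work goes in short steps, Python scripts to look and compute and a shell command to move; the robot and the scene stay as the last step left them, time stands still between calls to the robot, and variables do not carry over. Pictures are saved under pics/ and viewed, about 8 in all and at most 12, crops included, and the job is handed in when it is done.

```bash
mkdir -p pics
cat > h.py <<'E'
import numpy as np, cv2
from station import env, camera, camera_model
def K(m):
    f=192/np.tan(np.radians(m["fov_y"])/2); return np.array([[f,0,m["cx"]],[0,f,m["cy"]],[0,0,1.]])
def save(name,fn):
    im=camera(name); cv2.imwrite("pics/"+fn,im[:,:,::-1]); return im
def ray(m,uv):
    p=cv2.undistortPoints(np.array([[uv]],float),K(m),np.array(m["distortion"],float))[0,0]
    R=cv2.Rodrigues(np.array(m["rvec"],float))[0]; t=np.array(m["tvec"],float).ravel()
    return -R.T@t, R.T@np.array([p[0],p[1],1])
def onz(m,uv,z):
    o,d=ray(m,uv); return o+d*(z-o[2])/d[2]
def proj(m,P):
    return cv2.projectPoints(np.array(P,float).reshape(-1,1,3),np.array(m["rvec"],float),np.array(m["tvec"],float),K(m),np.array(m["distortion"],float))[0][:,0]
E
python3 - <<'E'
from h import *
a=save("scene","a.png"); b=save("side","b.png")
cv2.imwrite("pics/ab.png",np.hstack([a,b])[:,:,::-1][:, :])
im=cv2.imread("pics/ab.png"); 
for n in("scene","side","wrist"):
    m=camera_model(n); print(n,m["fov_y"],ray(m,(256,192)))
s=env.observe(); print(s)
E
```

```text
scene 53.10803043988758 (array([-0.10765367,  0.83872859,  0.82209277]), array([ 0.49065249, -0.63205177, -0.60006729]))
side 51.54738760082623 (array([ 0.48771331, -0.79704307,  0.80539316]), array([ 0.06748935,  0.71894394, -0.69203625]))
wrist 67.61343396125443 (array([ 0.33391231, -0.53186696,  0.37255313]), array([-0.24026653, -0.12838321, -0.96228433]))
{'time': 0.1, 'q': array([61.62131804, 23.94459146, -0.59103142, 92.48285251,  0.27049065,
       63.64028064, -3.03694   ]), 'dq': array([-0.14605354, -0.03944533,  0.09463681, -0.16152215,  0.06016469,
        0.09624541,  0.07736849]), 'effort': array([ 1.01839491e-03, -8.65814853e+01,  6.80183116e-01, -4.35637343e+01,
        1.91075489e-02,  5.00141483e-03,  5.09336616e-06]), 'eef_pos': array([ 0.2738347 , -0.56144215,  0.22581739]), 'orientation': array([-1.79933874e+02,  5.87002741e-03,  2.60022940e+01]), 'wrist_force': array([-0.88768243,  0.41349993, -0.32655204]), 'moment': array([-0.02868084, -0.0478504 ,  0.01089283]), 'opening': 0.08542295003012362}
```

View pics/a.png

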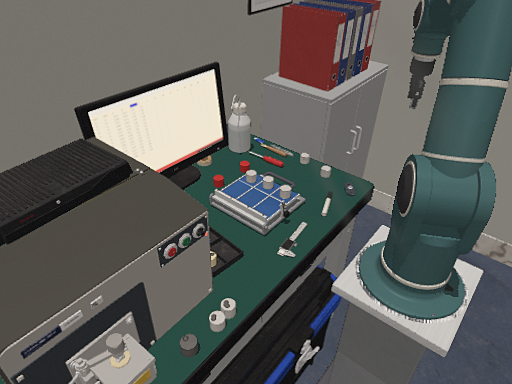

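View pics/b.png

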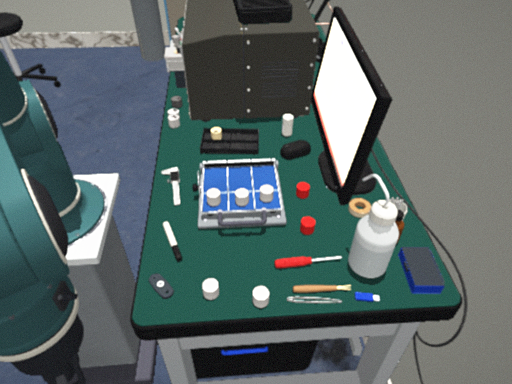

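Run:
```python
from h import *
b=cv2.imread("pics/b.png")
c=cv2.resize(b[110:310,140:320],None,fx=4,fy=4,interpolation=cv2.INTER_CUBIC)[:600*2]
c1=cv2.resize(b[115:235,150:310],None,fx=5,fy=5,interpolation=cv2.INTER_CUBIC)
cv2.imwrite("pics/c.png",c1)
m=camera_model("side")
for n,uv,z in [("spA",(210.5,283),.032),("spB",(261,291),.032),("d1",(213,192),.076),("d2",(241.5,191),.076),("d3",(266.5,189),.076),("brass",(216,130),.033),("bar",(243,222),.039),("trayNL",(202,152),.022),("trayNR",(257,153),.022),("red1",(303,186),.03)]:
    print(n,onz(m,uv,z).round(3))
```

```text
spA [ 0.436 -0.282  0.032]
spB [ 0.548 -0.311  0.032]
d1 [ 0.445 -0.031  0.076]
d2 [ 0.521 -0.033  0.076]
d3 [ 0.588 -0.03   0.076]
brass [0.454 0.315 0.033]
bar [ 0.52  -0.11   0.039]
trayNL [0.408 0.213 0.022]
trayNR [0.582 0.195 0.022]
red1 [0.7   0.023 0.03 ]
```

View pics/c.png

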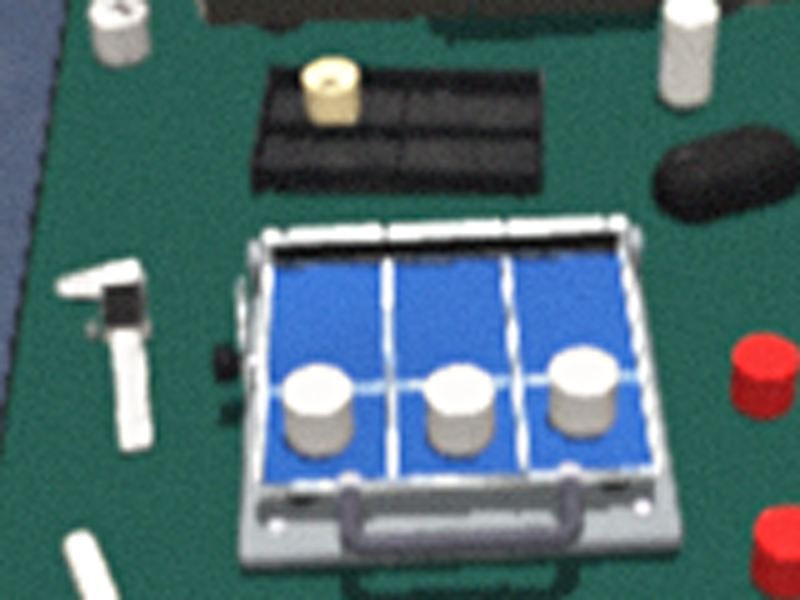

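```bash
cat > fit.py <<'E'
from h import *
from scipy.optimize import least_squares
m=camera_model("side")
def T(p,P):
    c,s=np.cos(p[2]),np.sin(p[2]); P=np.array(P,float)
    return np.c_[p[0]+c*P[:,0]-s*P[:,1],p[1]+s*P[:,0]+c*P[:,1],P[:,2]]
def fit(P,uv,p0):
    uv=np.array(uv)/5+[150,115]
    r=least_squares(lambda p:(proj(m,T(p,P))-uv).ravel(),p0,loss="soft_l1")
    print(r.x.round(4),np.degrees(r.x[2]).round(2)); print((proj(m,T(r.x,P))-uv).round(1).tolist()); return r.x
if __name__=="__main__":
    t=fit([[.018,-.035,.045],[.018,.035,.045],[.09,-.035,.045],[.09,.035,.045],[.115,-.118,0],[.115,.118,0],[.13,-.05,.039],[.13,.05,.039]],
     [(390,384),(518,379),(393,478),(526,470),(242,568),(681,550),(350,535),(574,527)],[.52,.02,-1.57])
    a=fit([[-.0575,-.095,.022],[.0575,-.095,.022],[.0575,.095,.022],[-.0575,.095,.022]],[(543,72),(542,160),(258,160),(272,68)],[.5,.25,1.57])
    b=fit([[-.0575,-.095,.022],[.0575,-.095,.022],[.0575,.095,.022],[-.0575,.095,.022]],[(543,72),(542,160),(258,160),(272,68)][2:]+[(543,72),(542,160)],[.5,.25,1.57])
    for n,uv in [("a",(319,384)),("b",(459,384)),("c",(583,365)),("br",(331,76))]:
        print(n,onz(m,np.array(uv)/5+[150,115],.033 if n=="br" else .076).round(4))
    print("bar",T(t,[[.13,0,.039],[.018,-.07,.044],[.018,0,.044],[.018,.07,.044]]).round(4))
    for x in(-.0275,.0275):
        for y in(-.046,.046):print(x,y,T(b,[[x,y,0]]).round(3))
E
python3 fit.py
```

```text
[ 0.5207  0.0206 -1.5873] -90.95
[[0.2, -1.0], [-0.2, -1.0], [0.0, -1.0], [-0.1, -0.5], [-0.2, 0.8], [0.2, 0.6], [3.2, 0.7], [-2.9, 0.7]]
[0.506  0.3719 1.5803] 90.55
[[1.0, 1.4], [-2.0, -34.7], [1.9, -32.4], [-1.0, 4.8]]
[0.6075 0.2776 1.5151] 86.81
[[91.0, 0.5], [85.0, -1.6], [-24.5, -1.8], [-24.8, 1.1]]
a [ 0.4473 -0.0303  0.076 ]
b [ 0.5214 -0.0358  0.076 ]
c [ 0.5885 -0.0259  0.076 ]
br [0.455  0.3135 0.033 ]
bar [[ 0.5186 -0.1094  0.039 ]
 [ 0.4504  0.0038  0.044 ]
 [ 0.5204  0.0026  0.044 ]
 [ 0.5904  0.0015  0.044 ]]
-0.0275 -0.046 [[0.652 0.248 0.   ]]
-0.0275 0.046 [[0.56  0.253 0.   ]]
0.0275 -0.046 [[0.655 0.303 0.   ]]
0.0275 0.046 [[0.563 0.308 0.   ]]
```

Run:
```python
from fit import *
b=fit([[.0575,-.095,.022],[-.0575,-.095,.022],[-.0575,.095,.022],[.0575,.095,.022]],[(543,72),(542,160),(258,160),(272,68)],[.5,.25,1.57])
for x in(-.0275,.0275):
    for y in(-.046,.046):print(x,y,T(b,[[x,y,0]]).round(3))
```

```text
[0.5024 0.285  1.4869] 85.19
[[0.6, -1.8], [1.0, 1.1], [-1.1, 0.7], [-0.6, -1.4]]
-0.0275 -0.046 [[0.546 0.254 0.   ]]
-0.0275 0.046 [[0.454 0.261 0.   ]]
0.0275 -0.046 [[0.551 0.309 0.   ]]
0.0275 0.046 [[0.459 0.316 0.   ]]
```

```bash
python3 -m jog '[{"translation":[0.25,0.452,-0.04],"turn":-0.471},{"translation":[0.25,0.452,-0.04],"turn":-0.471},{"translation":[0.25,0.452,-0.04],"turn":-0.471},{"translation":[0.25,0.452,-0.04],"turn":-0.471},{"translation":[0.25,0.452,-0.04],"turn":-0.471},{"translation":[0.25,0.452,-0.04],"turn":-0.471},{"translation":[0.25,0.452,-0.04],"turn":-0.471},{"translation":[0.25,0.452,-0.04],"turn":-0.471},{"translation":[0.25,0.452,-0.04],"turn":-0.471},{"translation":[0.25,0.452,-0.04],"turn":-0.471}]' -0.15 40
```

```text
time: 0.93
eef_pos: [0.4716, -0.2035, 0.1947]
orientation: [-180.0, 0.0, -1.0]
wrist_force: [1.8, -1.2, 0.5]
opening: 0.036
```

```bash
python3 -m jog '[{"translation":[0.03,0.06,-0.02],"turn":0},{"translation":[0.03,0.06,-0.02],"turn":0},{"translation":[0.03,0.06,-0.02],"turn":0},{"translation":[0.03,0.06,-0.02],"turn":0}]'
python3 - <<'E'
from h import *
m=camera_model("wrist");s=env.observe();a=save("wrist","w1.png");print(s["eef_pos"])
print(proj(m,[[.5186,-.1094,.045],[.4686,-.1094,.045],[.5686,-.1094,.045]]))
E
```

```text
time: 1.27
eef_pos: [0.5013, -0.1439, 0.1742]
orientation: [-180.0, 0.1, -0.8]
wrist_force: [0.4, 0.2, -0.5]
opening: 0.0361
[ 0.50126507 -0.14388819  0.17416352]
[[217.7990218  164.04334547]
 [220.09720291 212.4631102 ]
 [215.24026337 110.73436859]]
```

View pics/w1.png

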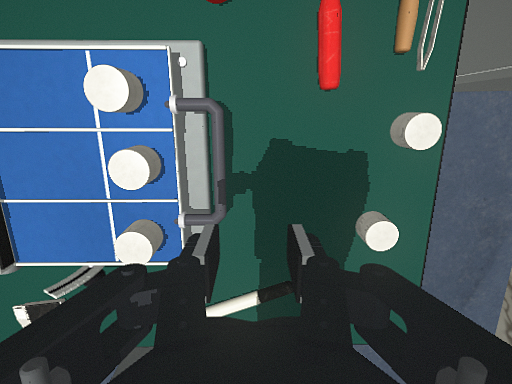

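```bash
python3 -m jog '[{"translation":[0.02,0.031,-0.02],"turn":0},{"translation":[0.02,0.031,-0.06],"turn":0},{"translation":[0.02,0.031,-0.1],"turn":0},{"translation":[0.02,0.031,-0.127],"turn":0},{"translation":[0.02,0.031,-0.127],"turn":0},{"translation":[0.02,0.031,-0.127],"turn":0}]'
python3 -m jog '[{"translation":[0,0,0],"turn":0},{"translation":[0,0,0],"turn":0},{"translation":[0,0,0],"turn":0},{"translation":[0,0,0],"turn":0}]' -0.9 40
python3 - <<'E'
from h import *
m=camera_model("wrist");m=camera_model("side")
s=save("side","s2.png");cv2.imwrite("pics/s2c.png",cv2.resize(s[110:250,150:310,::-1],None,fx=4,fy=4))
E
```

```text
time: 1.82
eef_pos: [0.5204, -0.1155, 0.0477]
orientation: [-180.0, 0.1, -1.1]
wrist_force: [-0.1, 0.0, 1.5]
opening: 0.0362
time: 2.15
eef_pos: [0.5218, -0.1148, 0.0492]
orientation: [180.0, -0.1, -1.0]
wrist_force: [-0.5, 0.7, -0.7]
opening: 0.0045
```

View pics/s2c.png

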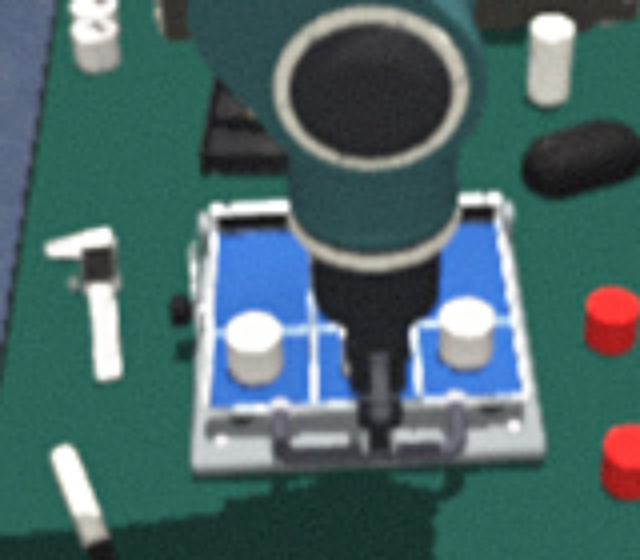

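Run:
```python
from h import *
ms=camera_model("side"); 
for z in(.03,.035,.039,.045): print(z,onz(ms,(243,222.8),z).round(4))
w=save("wrist","w3.png"); m=camera_model("wrist"); s=env.observe(); print(s["eef_pos"],s["opening"],env.tip_reach)
print(proj(m,[s["eef_pos"],s["eef_pos"]-[0,0,.017],[.5,-.1125,.039],[.55,-.1125,.039]]))
cv2.imwrite("pics/w3c.png",cv2.resize(w[60:300,100:356,::-1],None,fx=3,fy=2.5))
```

```text
0.03 [ 0.5199 -0.1045  0.03  ]
0.035 [ 0.5196 -0.109   0.035 ]
0.039 [ 0.5195 -0.1125  0.039 ]
0.045 [ 0.5192 -0.1179  0.045 ]
[ 0.5214792  -0.1146063   0.04860653] 0.004192327920663391 0.017
[[253.66076741 235.81036072]
 [253.58940568 224.18017979]
 [250.74486417 261.92422267]
 [249.00820343 181.82189606]]
```

View pics/w3c.png

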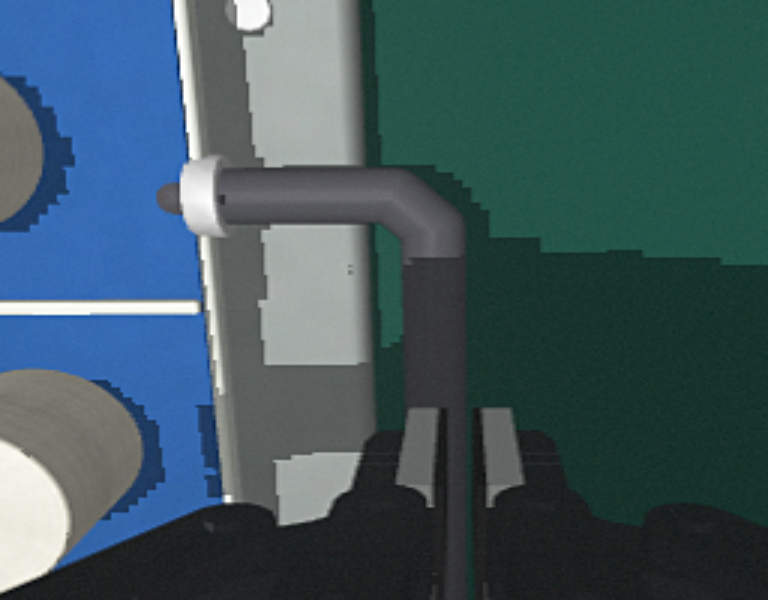

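```bash
python3 -m jog '[{"translation":[0,0.003,0],"turn":0},{"translation":[0,0.003,0],"turn":0},{"translation":[0,0.003,0],"turn":0},{"translation":[0,0.003,-0.005],"turn":0},{"translation":[0,0.003,-0.01],"turn":0},{"translation":[0,0.003,-0.01],"turn":0}]' -0.2
python3 -m jog '[{"translation":[0,0,0],"turn":0},{"translation":[0,0,0],"turn":0},{"translation":[0,0,0],"turn":0},{"translation":[0,0,0],"turn":0}]' -0.9 40
```

```text
time: 2.75
eef_pos: [0.5205, -0.1114, 0.0366]
orientation: [-180.0, 0.1, -1.0]
wrist_force: [-0.7, -0.7, -0.6]
opening: 0.0338
time: 3.08
eef_pos: [0.5215, -0.1103, 0.0384]
orientation: [-179.9, -0.0, -0.9]
wrist_force: [-4.2, 7.4, 13.7]
opening: 0.0043
```

Run:
```python
from h import *
w=save("wrist","w4.png"); v=save("side","s4.png")
a=cv2.resize(w[140:300,150:356,::-1],(618,480)); b=cv2.resize(v[180:260,205:275,::-1],None,fx=6,fy=6)
m=camera_model("side");s=env.observe()["eef_pos"];print(proj(m,[s,s-[0,0,.017]])-[205,180])
cv2.imwrite("pics/w4c.png",cv2.resize(np.hstack([a,b]),(800,370)))
```

```text
[[38.72223834 42.25771755]
 [38.79322905 46.62914041]]
```

View pics/w4c.png

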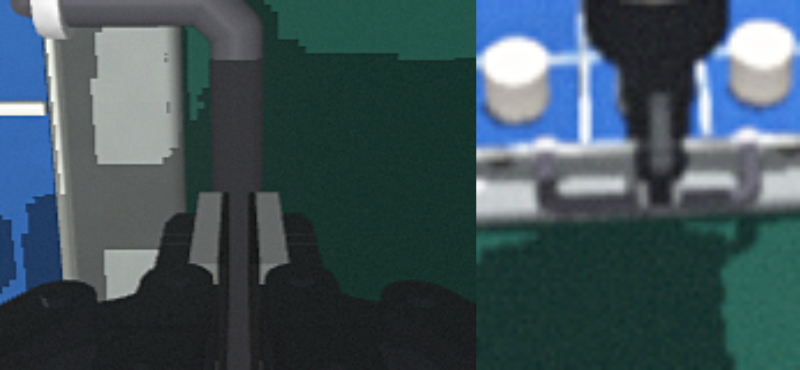

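```bash
python3 -m jog '[{"translation":[0,0,0],"turn":0},{"translation":[0,0,0],"turn":0},{"translation":[0,0,0],"turn":0},{"translation":[0,0,-0.004],"turn":0},{"translation":[0,0,-0.008],"turn":0},{"translation":[0,0,-0.008],"turn":0}]' -0.3
python3 -m jog '[{"translation":[0,0,0],"turn":0},{"translation":[0,0,0],"turn":0}]' -0.9 40
python3 -m jog '[{"translation":[0,0,0],"turn":0},{"translation":[0,0,0],"turn":0}]'
```

```text
time: 3.68
eef_pos: [0.5206, -0.1114, 0.0289]
orientation: [-180.0, 0.1, -1.0]
wrist_force: [-0.8, 0.3, -0.2]
opening: 0.0304
time: 3.85
eef_pos: [0.521, -0.1099, 0.0297]
orientation: [-179.9, 0.0, -0.9]
wrist_force: [-2.6, -4.8, 2.4]
opening: 0.0105
time: 4.02
eef_pos: [0.521, -0.1101, 0.0298]
orientation: [-179.9, 0.0, -0.9]
wrist_force: [-0.6, 7.3, -0.6]
opening: 0.0099
```

```bash
python3 -m jog '[{"translation":[0,0,0],"turn":0},{"translation":[0,0,0],"turn":0},{"translation":[0,0,-0.004],"turn":0},{"translation":[0,0,-0.008],"turn":0},{"translation":[0,0,-0.008],"turn":0}]' -0.4
python3 -m jog '[{"translation":[0,0,0],"turn":0},{"translation":[0,0,0],"turn":0},{"translation":[0,0,0],"turn":0}]' -0.9 40
```

```text
time: 4.43
eef_pos: [0.5207, -0.1116, 0.021]
orientation: [-180.0, 0.1, -1.0]
wrist_force: [0.1, -0.6, 0.3]
opening: 0.0254
time: 4.68
eef_pos: [0.521, -0.1101, 0.0217]
orientation: [-179.9, 0.0, -0.9]
wrist_force: [0.4, 7.6, -1.4]
opening: 0.0102
```

```bash
python3 -m jog '[{"translation":[0,0.0007,0.009],"turn":0},{"translation":[0,0.001,0.019],"turn":0},{"translation":[0,0.002,0.028],"turn":0},{"translation":[0,0.003,0.0375],"turn":0},{"translation":[0,0.0053,0.0467],"turn":0},{"translation":[0,0.0075,0.056],"turn":0},{"translation":[0,0.010,0.065],"turn":0},{"translation":[0,0.013,0.074],"turn":0},{"translation":[0,0.015,0.08],"turn":0},{"translation":[0,0.015,0.08],"turn":0}]'
python3 -m jog '[{"translation":[0,0.001,0.003],"turn":0},{"translation":[0,0.001,0.004],"turn":0},{"translation":[0,0.001,0.004],"turn":0}]'
```

```text
time: 5.52
eef_pos: [0.5212, -0.0955, 0.1028]
orientation: [-180.0, -0.0, -0.9]
wrist_force: [-3.9, 6.0, 4.2]
opening: 0.0102
time: 5.77
eef_pos: [0.5211, -0.0944, 0.1058]
orientation: [-179.9, 0.0, -0.9]
wrist_force: [1.9, 9.0, -3.4]
opening: 0.0102
```

```bash
python3 -m jog '[{"translation":[0,0,0.003],"turn":0},{"translation":[0,0,0.005],"turn":0},{"translation":[0,0,0.005],"turn":0}]'
```

```text
time: 6.02
eef_pos: [0.5209, -0.0931, 0.1095]
orientation: [-179.8, 0.1, -0.9]
wrist_force: [11.5, 13.3, -29.2]
opening: 0.01
```

Run:
```python
from h import *
w=save("wrist","w5.png"); v=save("scene","c5.png"); s5=save("side","s5.png")
a=cv2.resize(v[150:250,190:320,::-1],(520,400)); b=cv2.resize(s5[110:260,180:300,::-1],(320,400))
cv2.imwrite("pics/v5.png",cv2.resize(np.hstack([a,b]),(798,380)))
```

```text
(no output)
```

View pics/v5.png

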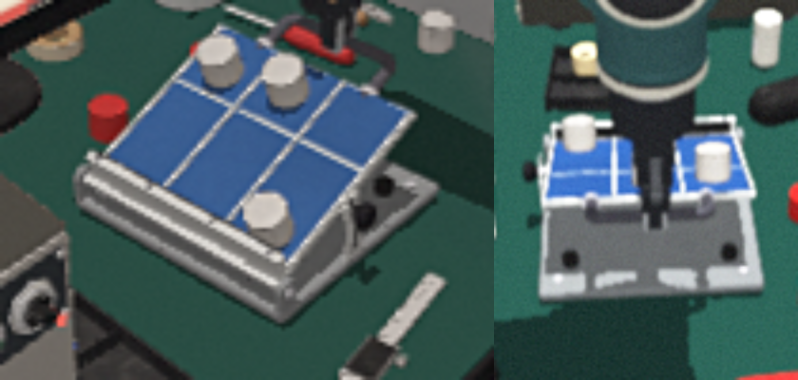

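```bash
python3 -m jog '[{"translation":[0,0,-0.004],"turn":0},{"translation":[0,0,-0.004],"turn":0},{"translation":[0,0,-0.004],"turn":0},{"translation":[0,0,0.03],"turn":0},{"translation":[0,0,0.06],"turn":0},{"translation":[0,0,0.085],"turn":0},{"translation":[-0.02,0.03,0.085],"turn":-0.12},{"translation":[-0.04,0.06,0.085],"turn":-0.24},{"translation":[-0.05,0.09,0.085],"turn":-0.36},{"translation":[-0.06,0.12,0.085],"turn":-0.48}]' 0.2
python3 -m jog '[{"translation":[-0.004,0.03,0],"turn":-0.12},{"translation":[-0.008,0.06,0],"turn":-0.24},{"translation":[-0.008,0.073,0],"turn":-0.36},{"translation":[-0.008,0.073,0],"turn":-0.48},{"translation":[-0.008,0.073,0],"turn":-0.6},{"translation":[-0.008,0.073,0],"turn":-0.72},{"translation":[-0.008,0.073,0],"turn":-0.84},{"translation":[-0.008,0.073,0],"turn":-0.96},{"translation":[-0.008,0.073,0],"turn":-1.08},{"translation":[-0.008,0.073,0],"turn":-1.09}]'
python3 - <<'E'
from h import *
e=env.observe();s=e["eef_pos"];print(e["q"].round(1),e["opening"])
o=e["opening"]/2
tips=np.array([[s[0]-o,s[1],s[2]-.017],[s[0]+o,s[1],s[2]-.017]])
def crop(n,w,h,f):
    v=save(n,"c6%s.png"%n)[:,:,::-1].copy();p=proj(camera_model(n),tips);print(n,p)
    c=p.mean(0).round().astype(int);x0,y0=max(0,c[0]-w),max(0,c[1]-h)
    q=cv2.resize(v[y0:y0+2*h,x0:x0+2*w],(400,300))
    for t in p: cv2.drawMarker(q,tuple(int(k) for k in ((t-[x0,y0])*[400/2/w,300/2/h])),(0,0,255),0,8)
    return q
cv2.imwrite("pics/t6.png",np.vstack([np.hstack([crop("scene",60,45,1),crop("side",60,45,1)]),np.hstack([crop("wrist",200,150,1)]*2)]))
E
```

```text
time: 7.0
eef_pos: [0.4612, 0.0229, 0.1966]
orientation: [-180.0, -0.1, -28.3]
wrist_force: [0.4, 1.2, -0.7]
opening: 0.0511
time: 7.83
eef_pos: [0.4521, 0.0932, 0.189]
orientation: [178.4, 0.6, -65.2]
wrist_force: [-1.0, 0.3, -0.7]
opening: 0.051
[ -48.    12.4   37.1  117.    -9.3   55.2 -161.2] 0.05097611554770476
scene [[268.30290634 182.11329475]
 [254.72861715 175.69771505]]
side [[203.57586048 135.07924123]
 [222.44285745 134.29555577]]
wrist [[289.85554688 237.72876323]
 [213.95812659 205.48989305]]
```

View pics/t6.png

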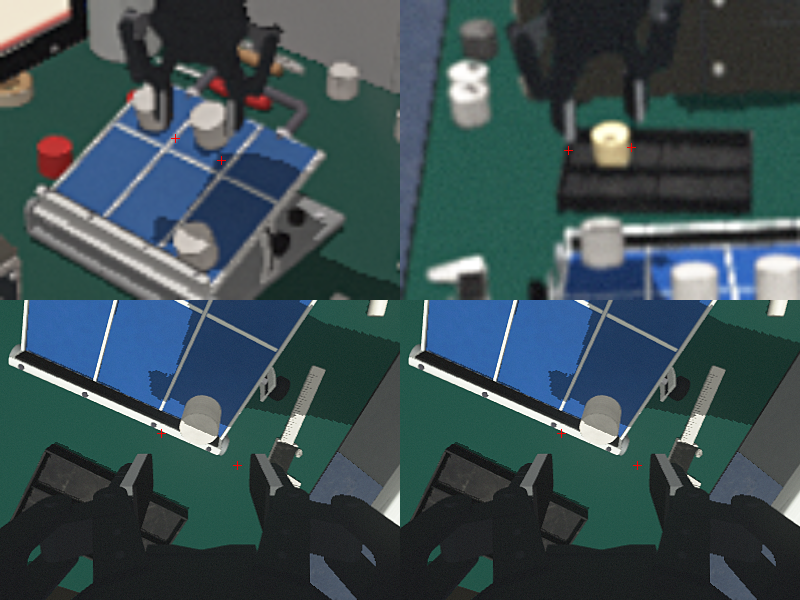

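```bash
python3 -m jog '[{"translation":[0,0.005,0.01],"turn":0.12},{"translation":[0,0.005,0.01],"turn":0.24},{"translation":[0,0.005,0.01],"turn":0.36},{"translation":[0,0.005,0.01],"turn":0.48},{"translation":[0,0.005,0.01],"turn":0.6},{"translation":[0,0.005,0.01],"turn":0.72},{"translation":[0,0.005,0.01],"turn":0.84},{"translation":[0,0.005,0.01],"turn":0.96},{"translation":[0,0.005,0.01],"turn":1.08},{"translation":[0,0.005,0.01],"turn":1.2}]'
python3 -m jog '[{"translation":[0,0,0],"turn":0.12},{"translation":[0,0,0],"turn":0.24},{"translation":[0,0,0],"turn":0.36},{"translation":[0,0,0],"turn":0.48},{"translation":[0,0,0],"turn":0.6},{"translation":[0,0,0],"turn":0.72},{"translation":[0,0,0],"turn":0.84},{"translation":[0,0,0],"turn":0.96},{"translation":[0,0,0],"turn":1.08},{"translation":[0,0,0],"turn":1.2}]'
python3 - <<'E'
from h import *
e=env.observe();print(e["q"].round(1))
m=camera_model("scene");print(onz(m,(260.5,205),.0863))
E
```

```text
time: 8.82
eef_pos: [0.452, 0.098, 0.1986]
orientation: [178.4, 0.5, 4.0]
wrist_force: [-0.2, -0.3, 0.4]
opening: 0.0513
time: 9.65
eef_pos: [0.452, 0.098, 0.1988]
orientation: [178.3, 0.5, 72.8]
wrist_force: [0.1, 0.4, 0.4]
opening: 0.0514
[-34.4   8.5  19.  117.8  -1.7  53.  -31.8]
[0.44210326 0.10639051 0.0863    ]
```

```bash
python3 -m jog '[{"translation":[0,0,0],"turn":0.12},{"translation":[0,0,0],"turn":0.24},{"translation":[0,0,0],"turn":0.283},{"translation":[0,0,0],"turn":0.283}]'
python3 - <<'E'
from h import *
e=env.observe();s=e["eef_pos"];m=camera_model("wrist");w=save("wrist","w7.png");o=e["opening"]/2
print(e["q"].round(1), e["orientation"].round(1),s.round(4))
p=proj(m,[[.452,.1068,.0863],[.442,.1068,.0863],[s[0]-o,s[1],s[2]-.017],[s[0]+o,s[1],s[2]-.017]]);print(p.round(0))
q=cv2.resize(w[:,:,::-1],None,fx=1.5,fy=1.5)
for t in p: cv2.drawMarker(q,tuple(int(k*1.5) for k in t),(0,0,255),0,8)
cv2.imwrite("pics/w7m.png",q)
E
```

```text
time: 9.98
eef_pos: [0.452, 0.0979, 0.1987]
orientation: [178.3, 0.6, 88.8]
wrist_force: [-0.2, -1.6, -0.1]
opening: 0.0512
[-32.8   8.2  17.5 118.   -1.8  52.6 -15.7] [178.3   0.6  88.8] [0.452  0.0979 0.1987]
[[249. 175.]
 [238. 175.]
 [210. 226.]
 [294. 223.]]
```

View pics/w7m.png

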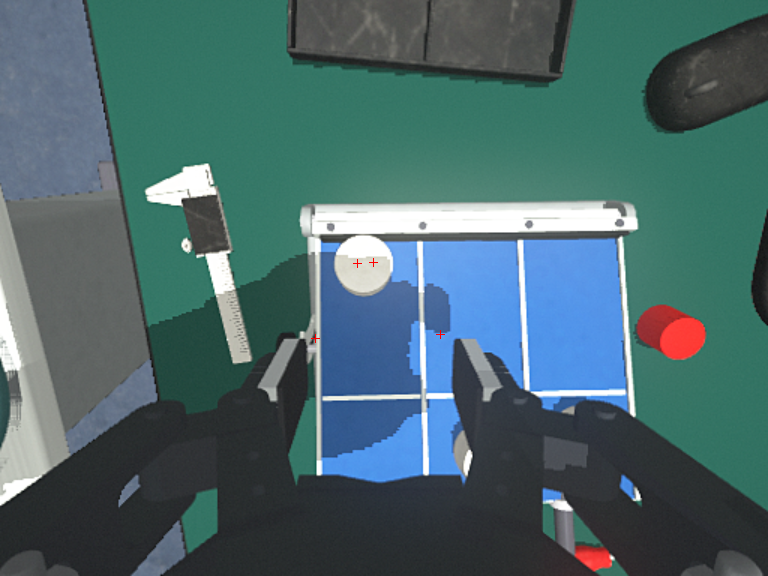

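```bash
python3 -m jog '[{"translation":[-0.007,0.0015,-0.04],"turn":0},{"translation":[-0.007,0.0015,-0.08],"turn":0},{"translation":[-0.007,0.0015,-0.11],"turn":0},{"translation":[-0.007,0.0015,-0.13],"turn":0},{"translation":[-0.007,0.0015,-0.138],"turn":0},{"translation":[-0.007,0.0015,-0.138],"turn":0}]' 0.1 30
python3 -m jog '[{"translation":[0,0,-0.004],"turn":0},{"translation":[0,0,-0.008],"turn":0},{"translation":[0,0,-0.008],"turn":0}]'
```

```text
time: 10.53
eef_pos: [0.4441, 0.0995, 0.0591]
orientation: [178.5, 0.6, 88.5]
wrist_force: [0.1, -0.1, 0.0]
opening: 0.0468
time: 10.78
eef_pos: [0.4454, 0.1001, 0.0528]
orientation: [178.3, 0.5, 88.6]
wrist_force: [1.3, 0.3, 0.7]
opening: 0.0469
```

```bash
python3 -m jog '[{"translation":[0,0,0],"turn":0},{"translation":[0,0,0],"turn":0},{"translation":[0,0,0],"turn":0},{"translation":[0,0,0],"turn":0}]' -0.6 30
python3 -m jog '[{"translation":[0,-0.003,0.01],"turn":0},{"translation":[0,-0.005,0.03],"turn":0},{"translation":[0,-0.005,0.06],"turn":0},{"translation":[0,-0.005,0.08],"turn":0}]'
```

```text
time: 11.12
eef_pos: [0.4453, 0.1001, 0.0529]
orientation: [178.3, 0.6, 88.6]
wrist_force: [-1.2, 0.1, 7.6]
opening: 0.0361
time: 11.45
eef_pos: [0.4449, 0.0943, 0.1348]
orientation: [178.3, 0.6, 88.6]
wrist_force: [1.4, 0.4, -0.6]
opening: 0.0363
```

```bash
python3 -m jog '[{"translation":[0.025,0.04,0],"turn":-0.06},{"translation":[0.05,0.075,0],"turn":-0.06},{"translation":[0.075,0.11,0],"turn":-0.06},{"translation":[0.095,0.14,-0.01],"turn":-0.06},{"translation":[0.101,0.157,-0.03],"turn":-0.06},{"translation":[0.101,0.157,-0.06],"turn":-0.06},{"translation":[0.101,0.157,-0.09],"turn":-0.06},{"translation":[0.101,0.157,-0.09],"turn":-0.06}]'
python3 - <<'E'
from h import *
m=camera_model("wrist");w=save("wrist","w8.png");s=env.observe()["eef_pos"]
from fit import T
b=[.5024,.285,1.4869]
P=T(b,[[.0575,-.095,.022],[-.0575,-.095,.022],[-.0575,.095,.022],[-.0575,0,.02],[0,0,.018],[0,-.095,.02]])
p=proj(m,P);q=cv2.resize(w[:,:,::-1],None,fx=1.5,fy=1.5)
print(p.round())
for t in p: cv2.drawMarker(q,tuple(int(k*1.5) for k in t),(0,0,255),0,10)
cv2.imwrite("pics/w8m.png",q)
E
```

```text
time: 12.12
eef_pos: [0.543, 0.2506, 0.038]
orientation: [178.7, 0.8, 85.2]
wrist_force: [-1.6, -0.4, -1.9]
opening: 0.0361
[[351.  69.]
 [333. 263.]
 [ 29. 267.]
 [184. 263.]
 [178. 175.]
 [340. 174.]]
```

View pics/w8m.png

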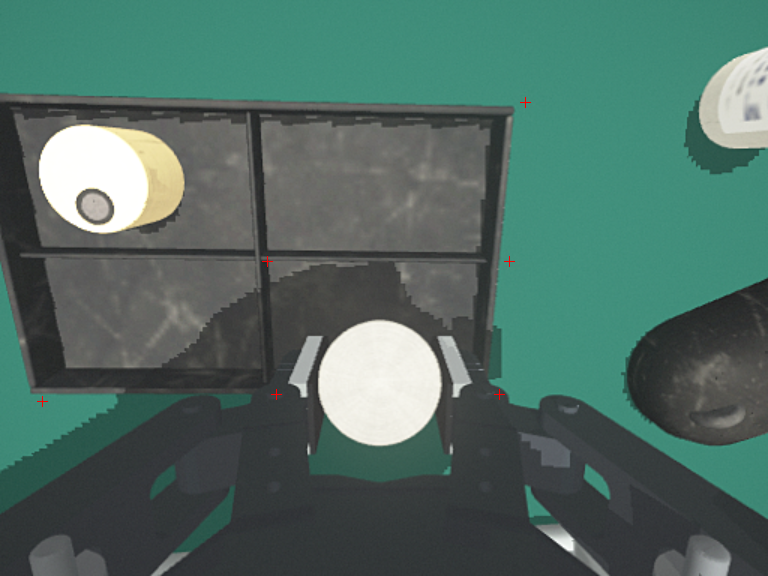

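```bash
python3 -m jog '[{"translation":[-0.003,0.003,-0.01],"turn":0},{"translation":[-0.003,0.003,-0.025],"turn":0},{"translation":[-0.003,0.003,-0.034],"turn":0},{"translation":[-0.003,0.003,-0.034],"turn":0}]'
python3 -m jog '[{"translation":[0,0,-0.003],"turn":0},{"translation":[0,0,-0.005],"turn":0}]'
```

```text
time: 12.5
eef_pos: [0.5425, 0.2548, 0.0081]
orientation: [178.4, 0.6, 85.2]
wrist_force: [-0.9, 0.3, -1.3]
opening: 0.0362
time: 12.67
eef_pos: [0.5437, 0.255, 0.0045]
orientation: [178.2, 0.5, 85.2]
wrist_force: [-1.3, -3.5, 16.2]
opening: 0.0361
```

```bash
python3 -m jog '[{"translation":[0,0,-0.001],"turn":0},{"translation":[0,0,0],"turn":0},{"translation":[0,0,0],"turn":0},{"translation":[0,0,0],"turn":0}]' 0.1
python3 -m jog '[{"translation":[0,0,0.03],"turn":0},{"translation":[0,0,0.065],"turn":0},{"translation":[0,0,0.1],"turn":0},{"translation":[0,0,0.135],"turn":0},{"translation":[0,-0.03,0.15],"turn":0},{"translation":[0,-0.06,0.15],"turn":0}]'
python3 - <<'E'
from h import *
e=env.observe();print(e["q"].round(1))
m=camera_model("wrist");w=save("wrist","w9.png")
g=w.astype(int);mask=((g.min(2)>165)&(g.max(2)-g.min(2)<30)).astype(np.uint8)
mask[340:]=0
n,l,st,c=cv2.connectedComponentsWithStats(mask)
for i in range(1,n):
    if st[i,4]>150:print(st[i],c[i].round(0),onz(m,c[i],.035)[:2].round(3))
print(proj(m,[[.5425,.2575,.035]]))
E
```

```text
time: 13.0
eef_pos: [0.543, 0.255, 0.0037]
orientation: [178.3, 0.6, 85.2]
wrist_force: [-0.1, -0.7, 0.4]
opening: 0.0471
time: 13.5
eef_pos: [0.5442, 0.1962, 0.1573]
orientation: [178.0, 0.4, 85.3]
wrist_force: [1.0, -1.5, -0.1]
opening: 0.0473
[-36.5  23.3  16.3 104.7  -6.6  51.4 -22.2]
[ 377    0   87   45 2625] [415.  18.] [0.696 0.326]
[ 108   26   42   46 1299] [128.  47.] [0.454 0.322]
[ 222  102   41   41 1298] [242. 122.] [0.543 0.253]
[ 12 218  56  29 875] [ 39. 234.] [0.335 0.163]
[303 225  30  41 511] [317. 240.] [0.61  0.128]
[178 226  25  40 358] [190. 244.] [0.479 0.136]
[271 228  27   8 172] [285. 232.] [0.577 0.141]
[330 234  18  25 232] [340. 245.] [0.633 0.121]
[ 206  241   93   31 2119] [253. 256.] [0.542 0.117]
[121 250  49  25 655] [142. 261.] [0.428 0.123]
[266 271   7  48 163] [269. 296.] [0.555 0.068]
[ 60 273  18  20 218] [ 69. 281.] [0.35  0.107]
[[240.77637579 117.11409865]]
```

```bash
python3 -m jog '[{"translation":[-0.008,-0.035,0.02],"turn":0.065},{"translation":[-0.016,-0.07,0.02],"turn":0.065},{"translation":[-0.024,-0.11,0.02],"turn":0.065},{"translation":[-0.032,-0.15,0.02],"turn":0.065},{"translation":[-0.04,-0.19,0.02],"turn":0.065},{"translation":[-0.05,-0.23,0.02],"turn":0.065},{"translation":[-0.06,-0.27,0.02],"turn":0.065},{"translation":[-0.07,-0.31,0.02],"turn":0.065},{"translation":[-0.08,-0.35,0.02],"turn":0.065},{"translation":[-0.09,-0.39,0.02],"turn":0.065}]'
```

```text
time: 14.38
eef_pos: [0.4519, -0.1969, 0.1735]
orientation: [178.3, 0.6, 88.9]
wrist_force: [1.0, -0.7, -0.3]
opening: 0.0468
```

```bash
python3 -m jog '[{"translation":[-0.008,-0.035,-0.01],"turn":0},{"translation":[-0.016,-0.07,-0.03],"turn":0},{"translation":[-0.016,-0.087,-0.05],"turn":0},{"translation":[-0.016,-0.087,-0.06],"turn":0},{"translation":[-0.016,-0.087,-0.06],"turn":0}]'
cat > blob.py <<'E'
from h import *
def blobs(z,fn,mn=250,cam="wrist"):
    m=camera_model(cam);w=save(cam,fn);g=w.astype(int)
    mask=((g.min(2)>165)&(g.max(2)-g.min(2)<30)).astype(np.uint8)
    n,l,st,c=cv2.connectedComponentsWithStats(mask)
    for i in range(1,n):
        if st[i,4]>mn:
            u=st[i,:2]+(st[i,2:4]-1)/2
            print(st[i],"bboxc",u,onz(m,u,z)[:2].round(4),"cen",onz(m,c[i],z)[:2].round(4))
E
python3 - <<'E'
from blob import *
blobs(.032,"w10.png"); print(env.observe()["q"].round(1))
E
```

```text
time: 14.8
eef_pos: [0.4354, -0.2823, 0.1112]
orientation: [178.5, 0.5, 88.8]
wrist_force: [-0.7, 0.7, 0.1]
opening: 0.047
[102   0  31  23 449] bboxc [117.  11.] [ 0.3476 -0.1485] cen [ 0.3477 -0.1473]
[103 155  20  18 282] bboxc [112.5 163.5] [ 0.3281 -0.2533] cen [ 0.3278 -0.2533]
[ 227  167   44   50 1701] bboxc [248.5 191.5] [ 0.434  -0.2793] cen [ 0.4337 -0.2796]
[ 347  194   54   50 1941] bboxc [373.5 218.5] [ 0.5396 -0.3063] cen [ 0.5395 -0.3059]
[427 210  85  17 536] bboxc [469. 218.] [ 0.6214 -0.3083] cen [ 0.6224 -0.3082]
[178 226  25  40 329] bboxc [190.  245.5] [ 0.3826 -0.3261] cen [ 0.3827 -0.325 ]
[303 226  25  40 330] bboxc [315.  245.5] [ 0.4906 -0.3299] cen [ 0.4911 -0.3288]
[ 339  250  173   92 5390] bboxc [425.  295.5] [ 0.5945 -0.3841] cen [ 0.6139 -0.371 ]
[359 325  56  59 775] bboxc [386.5 354. ] [ 0.5655 -0.4496] cen [ 0.5658 -0.4559]
[ 92 351  53  33 640] bboxc [118. 367.] [ 0.3034 -0.4524] cen [ 0.3027 -0.4512]
[  7.5  22.6  26.8 115.1 -15.   43.9  41.9]
```

```bash
python3 -m jog '[{"translation":[-0.001,0.002,-0.035],"turn":0},{"translation":[-0.001,0.002,-0.07],"turn":0},{"translation":[-0.001,0.002,-0.095],"turn":0},{"translation":[-0.001,0.002,-0.105],"turn":0},{"translation":[-0.001,0.002,-0.105],"turn":0}]'
python3 -m jog '[{"translation":[0,0,0],"turn":0},{"translation":[0,0,0],"turn":0},{"translation":[0,0,0],"turn":0},{"translation":[0,0,0],"turn":0}]' -0.6 25
python3 -m jog '[{"translation":[0,0,0.03],"turn":0},{"translation":[0,0,0.07],"turn":0},{"translation":[0,0,0.11],"turn":0},{"translation":[0,0.02,0.15],"turn":0},{"translation":[0,0.05,0.18],"turn":0},{"translation":[0.004,0.09,0.19],"turn":0},{"translation":[0.008,0.13,0.19],"turn":0},{"translation":[0.012,0.17,0.19],"turn":0},{"translation":[0.016,0.21,0.19],"turn":0},{"translation":[0.016,0.24,0.19],"turn":0}]'
```

```text
time: 15.27
eef_pos: [0.4357, -0.2789, 0.0075]
orientation: [178.4, 0.5, 89.0]
wrist_force: [0.3, 0.7, 0.5]
opening: 0.0468
time: 15.6
eef_pos: [0.4366, -0.2803, 0.0095]
orientation: [178.2, 0.6, 88.9]
wrist_force: [1.4, 0.0, 6.3]
opening: 0.036
time: 16.43
eef_pos: [0.452, -0.0369, 0.1991]
orientation: [178.2, 0.5, 89.0]
wrist_force: [1.3, -0.3, -1.2]
opening: 0.0357
```

```bash
python3 -m jog '[{"translation":[-0.0025,0.0195,-0.02],"turn":0},{"translation":[-0.0025,0.0195,-0.045],"turn":0},{"translation":[-0.0025,0.0195,-0.068],"turn":0},{"translation":[-0.0025,0.0195,-0.076],"turn":0},{"translation":[-0.0025,0.0195,-0.076],"turn":0}]'
python3 -m jog '[{"translation":[0,0,-0.002],"turn":0},{"translation":[0,0,-0.004],"turn":0},{"translation":[0,0,-0.006],"turn":0},{"translation":[0,0,-0.006],"turn":0}]'
```

```text
time: 16.85
eef_pos: [0.4484, -0.0208, 0.1214]
orientation: [178.5, 0.6, 88.9]
wrist_force: [-0.2, -0.0, -0.0]
opening: 0.0359
time: 17.18
eef_pos: [0.45, -0.0206, 0.1169]
orientation: [178.2, 0.6, 88.9]
wrist_force: [0.5, 1.0, 4.0]
opening: 0.0357
```

```bash
python3 -m jog '[{"translation":[0,0,-0.0015],"turn":0},{"translation":[0,0,-0.003],"turn":0},{"translation":[0,0,-0.003],"turn":0}]' - 20
python3 -m jog '[{"translation":[0,0,-0.0015],"turn":0},{"translation":[0,0,-0.003],"turn":0},{"translation":[0,0,-0.003],"turn":0}]'
```

```text
time: 17.43
eef_pos: [0.4501, -0.0203, 0.1139]
orientation: [178.2, 0.5, 88.9]
wrist_force: [0.2, 2.0, 6.0]
opening: 0.0361
time: 17.68
eef_pos: [0.4501, -0.0202, 0.1109]
orientation: [178.2, 0.6, 88.9]
wrist_force: [0.1, 3.5, 5.6]
opening: 0.0363
```

```bash
python3 -m jog '[{"translation":[0,0,-0.001],"turn":0},{"translation":[0,0,-0.001],"turn":0}]'
```

```text
time: 17.85
eef_pos: [0.4501, -0.0202, 0.11]
orientation: [178.2, 0.5, 88.9]
wrist_force: [0.1, 4.4, 5.6]
opening: 0.0358
```

```bash
python3 -m jog '[{"translation":[0,0,0],"turn":0},{"translation":[0,0,0],"turn":0},{"translation":[0,0,0],"turn":0}]' 0.05
python3 -m jog '[{"translation":[0,0,0.02],"turn":0},{"translation":[0,0,0.05],"turn":0},{"translation":[0,0,0.085],"turn":0},{"translation":[0,0.03,0.1],"turn":0},{"translation":[0,0.06,0.1],"turn":0},{"translation":[0,0.09,0.1],"turn":0},{"translation":[0,0.09,0.1],"turn":0}]'
python3 - <<'E'
from blob import *
from fit import T
t=[.5207,.0206,-1.5873];c,s=np.cos(.36),np.sin(.36)
def L(x,y,z): # lane_mid coords -> world, raised
    a,h=.150+x,.008+z; return T(t,[[-.105+a*c-h*s,y,.036+a*s+h*c]])[0]
m=camera_model("wrist"); print("holding",proj(m,[L(.012,-.07,.032)]),"slid",proj(m,[L(-.1135,-.07,.032)]))
blobs(.12,"w11.png")
m=camera_model("scene"); print("scene holding",proj(m,[L(.012,-.07,.032),L(.01,0,.032),L(-.1135,-.07,.032)]))
blobs(.12,"c11.png",30,"scene")
E
```

```text
time: 18.1
eef_pos: [0.4493, -0.0208, 0.1094]
orientation: [178.3, 0.6, 88.9]
wrist_force: [0.1, -0.4, -0.7]
opening: 0.0445
time: 18.68
eef_pos: [0.4491, 0.0743, 0.2096]
orientation: [178.3, 0.5, 89.2]
wrist_force: [-0.1, 0.2, 0.2]
opening: 0.0447
holding [[252.65071183 285.34072502]] slid [[251.54871435 148.2320909 ]]
[101  87  47  28 737] bboxc [124.  100.5] [0.3533 0.1497] cen [0.3541 0.1491]
[ 211  115  214   53 4274] bboxc [317.5 141. ] [0.5055 0.1162] cen [0.4891 0.1258]
[ 382  135   42  148 1037] bboxc [402.5 208.5] [0.5838 0.0556] cen [0.5939 0.0228]
[217 137  79 134 580] bboxc [256.  203.5] [0.4544 0.0633] cen [0.4709 0.0528]
[346 137  70 134 598] bboxc [380.5 203.5] [0.5637 0.0607] cen [0.5461 0.0522]
[140 145  23  46 564] bboxc [151.  167.5] [0.368  0.0968] cen [0.3681 0.0969]
[  0 148  21  88 606] bboxc [ 10.  191.5] [0.2511 0.0788] cen [0.248  0.0734]
[  0 303  42  26 710] bboxc [ 20.5 315.5] [ 0.2323 -0.0419] cen [ 0.2299 -0.0417]
scene holding [[281.65608295 175.56958638]
 [264.1352347  167.99053216]
 [257.87825873 203.71931859]]
[  88   69  127   90 4318] bboxc [151.
[... 1170 characters left out ...]
 150   98 2820] bboxc [407.5 301.5] [-0.0396  0.1963] cen [-0.057   0.1898]
[221 298  14  12  90] bboxc [227.5 303.5] [0.2597 0.4564] cen [0.2574 0.456 ]
[ 59 310  22  16  42] bboxc [ 69.5 317.5] [0.4899 0.6929] cen [0.4898 0.6921]
[209 311  16  13 129] bboxc [216.5 317. ] [0.2546 0.4965] cen [0.2531 0.4954]
[ 66 313  65  51 141] bboxc [ 98. 338.] [0.4029 0.6822] cen [0.4036 0.6882]
[ 11 326  29  20  35] bboxc [ 25.  335.5] [0.5191 0.77  ] cen [0.519 0.771]
[  91  334   63   50 1189] bboxc [122.  358.5] [0.33   0.6777] cen [0.3163 0.6828]
[ 70 350  40  20 146] bboxc [ 89.5 359.5] [0.3757 0.7176] cen [0.3754 0.7183]
[ 83 372  10   9  32] bboxc [ 87.5 376. ] [0.3502 0.7374] cen [0.3489 0.7373]
```

Run:
```python
from h import *
m=camera_model("scene"); mw=camera_model("wrist")
for fn in("c5.png","c6scene.png","c11.png"):
    g=cv2.imread("pics/"+fn).astype(int)[190:222,235:285]
    mask=((g.min(2)>150)&(g.max(2)-g.min(2)<35)).astype(np.uint8)
    n,l,st,c=cv2.connectedComponentsWithStats(mask)
    for i in range(1,n):
        if st[i,4]>40:
            u=c[i]+[235,190];print(fn,st[i],u.round(1),onz(m,u,.0863).round(4))
for fn in("w7.png","w11.png"):
    g=cv2.imread("pics/"+fn).astype(int)[140:215,200:300]
    gg=g[:,:,0]<0
    b=(g[:,:,0]-g[:,:,2]>40)
    # disc extent along row: non-blue between blue
    for r in (165,172,180,185,190): print(fn,r,[int(x)+200 for x in np.where(np.diff(b[r-140].astype(int)))[0]])
print(mw["tvec"].ravel())
print(proj(mw,[[.4457,.1095,.0863]]))
```

```text
c5.png [30  0 20 30 62] [276.8 203.3] [0.4091 0.0675 0.0863]
c5.png [ 0 11 30 18 77] [249.1 210. ] [0.4534 0.1475 0.0863]
c5.png [15 11 16  9 95] [258.5 204.8] [0.4473 0.1096 0.0863]
c5.png [ 0 18 24 14 63] [245.9 214.9] [0.4462 0.1708 0.0863]
c6scene.png [ 0 11 30 18 75] [248.8 209.8] [0.4547 0.1473 0.0863]
c6scene.png [19 13 11  7 51] [258.1 206.4] [0.4434 0.1165 0.0863]
c6scene.png [ 0 18 24 14 67] [246.6 215.1] [0.444  0.1706 0.0863]
c11.png [15  9 13 10 84] [257.  203.9] [0.4535 0.1092 0.0863]
c11.png [ 0 11 30 18 77] [248.9 209.8] [0.4543 0.1471 0.0863]
c11.png [ 0 18 25 14 68] [246.7 215.2] [0.4433 0.1705 0.0863]
w7.png 165 [203, 213, 225, 258, 277, 281]
w7.png 172 [213, 222, 261, 277, 281]
w7.png 180 [213, 222, 261, 278, 281]
w7.png 185 [213, 224, 259, 278, 281]
w7.png 190 [213, 227, 256, 278, 281]
w11.png 165 [202, 204, 206, 207, 215, 237, 266, 280, 283]
w11.png 172 [216, 247, 256, 280, 283]
w11.png 180 [216, 280, 283]
w11.png 185 [216, 280, 283]
w11.png 190 [216, 280, 284]
[-0.45391368  0.04725706  0.36880626]
[[244.47906207 140.54204609]]
```

```bash
python3 -m jog '[{"translation":[0.0025,0.026,-0.03],"turn":0},{"translation":[0.0025,0.026,-0.07],"turn":0},{"translation":[0.0025,0.026,-0.11],"turn":0},{"translation":[0.0025,0.026,-0.14],"turn":0},{"translation":[0.0025,0.026,-0.15],"turn":0},{"translation":[0.0025,0.026,-0.157],"turn":0},{"translation":[0.0025,0.026,-0.157],"turn":0}]' 0.1 30
python3 -m jog '[{"translation":[0,0,0],"turn":0},{"translation":[0,0,0],"turn":0},{"translation":[0,0,0],"turn":0},{"translation":[0,0,0],"turn":0}]' -0.6 30
```

```text
time: 19.37
eef_pos: [0.4522, 0.0949, 0.0524]
orientation: [178.4, 0.6, 88.9]
wrist_force: [-1.1, 0.5, 0.6]
opening: 0.0471
time: 19.7
eef_pos: [0.4527, 0.0951, 0.0533]
orientation: [178.2, 0.6, 88.9]
wrist_force: [-0.2, -3.3, 9.9]
opening: 0.0359
```

```bash
python3 -m jog '[{"translation":[0,-0.003,0.01],"turn":0},{"translation":[0,-0.005,0.03],"turn":0},{"translation":[0,-0.005,0.065],"turn":0},{"translation":[0,0.02,0.085],"turn":-0.06},{"translation":[0,0.06,0.085],"turn":-0.06},{"translation":[-0.001,0.1,0.085],"turn":-0.06},{"translation":[-0.001,0.14,0.07],"turn":-0.06},{"translation":[-0.001,0.163,0.04],"turn":-0.06},{"translation":[-0.001,0.163,0],"turn":-0.06},{"translation":[-0.001,0.163,-0.03],"turn":-0.06}]'
python3 -m jog '[{"translation":[0,0,0],"turn":0},{"translation":[0,0,0],"turn":0}]'
```

```text
time: 20.53
eef_pos: [0.4502, 0.2599, 0.0211]
orientation: [178.3, 0.5, 85.6]
wrist_force: [-0.0, -1.6, -1.7]
opening: 0.036
time: 20.7
eef_pos: [0.4505, 0.2577, 0.0226]
orientation: [178.4, 0.7, 85.4]
wrist_force: [-0.4, 0.5, 0.0]
opening: 0.0362
```

```bash
python3 -m jog '[{"translation":[0,0,-0.008],"turn":0},{"translation":[0,0,-0.014],"turn":0},{"translation":[0,0,-0.017],"turn":0},{"translation":[0,0,-0.017],"turn":0}]'
```

```text
time: 21.03
eef_pos: [0.4514, 0.2585, 0.0059]
orientation: [178.3, 0.5, 85.4]
wrist_force: [-0.7, 0.0, 2.0]
opening: 0.0361
```

```bash
python3 -m jog '[{"translation":[0,0,-0.001],"turn":0},{"translation":[0,0,-0.0025],"turn":0},{"translation":[0,0,-0.0025],"turn":0}]'
python3 -m jog '[{"translation":[0,0,0],"turn":0},{"translation":[0,0,0],"turn":0},{"translation":[0,0,0],"turn":0},{"translation":[0,0,0],"turn":0}]' 0.1
python3 -m jog '[{"translation":[0,0,0.03],"turn":0},{"translation":[0,0,0.065],"turn":0},{"translation":[0,0,0.1],"turn":0},{"translation":[0,0,0.135],"turn":0},{"translation":[0,-0.03,0.16],"turn":0},{"translation":[0,-0.06,0.17],"turn":0}]'
python3 - <<'E'
from blob import *
m=camera_model("wrist");print(proj(m,[[.4505,.264,.035],[.543,.2545,.035]]));blobs(.035,"w12.png",800)
E
```

```text
time: 21.28
eef_pos: [0.4519, 0.2585, 0.0038]
orientation: [178.2, 0.5, 85.4]
wrist_force: [1.1, -1.8, 8.3]
opening: 0.0364
time: 21.62
eef_pos: [0.4508, 0.2584, 0.0029]
orientation: [178.3, 0.6, 85.5]
wrist_force: [0.4, -0.1, 0.1]
opening: 0.0466
time: 22.12
eef_pos: [0.4517, 0.1992, 0.1762]
orientation: [178.1, 0.4, 85.6]
wrist_force: [1.4, -1.0, -0.0]
opening: 0.0474
[[241.64476432 112.69741399]
 [336.72584021 115.10771527]]
[ 220   28   38   42 1101] bboxc [238.5  48.5] [0.4526 0.3204] cen [0.4528 0.3219]
[ 225   95   38   39 1157] bboxc [243.5 114. ] [0.4522 0.2627] cen [0.4519 0.2626]
[ 312   98   44   38 1248] bboxc [333.5 116.5] [0.5398 0.2534] cen [0.541 0.254]
[   0  217   41  106 2092] bboxc [ 20.  269.5] [0.1963 0.1179] cen [0.1885 0.1168]
[ 272  216  158   38 2994] bboxc [350.5 234.5] [0.5587 0.1255] cen [0.5757 0.1234]
[ 215  235   83   82 1863] bboxc [256.  275.5] [0.4512 0.0845] cen [0.4484 0.1112]
```

```bash
python3 -m jog '[{"translation":[0.003,-0.035,0.01],"turn":0.06},{"translation":[0.006,-0.07,0.01],"turn":0.06},{"translation":[0.012,-0.11,0.01],"turn":0.06},{"translation":[0.02,-0.15,0.01],"turn":0.06},{"translation":[0.03,-0.19,0.01],"turn":0.06},{"translation":[0.04,-0.23,0.01],"turn":0.06},{"translation":[0.05,-0.27,0.01],"turn":0.06},{"translation":[0.06,-0.31,0.01],"turn":0.06},{"translation":[0.07,-0.35,0.01],"turn":0.06},{"translation":[0.08,-0.39,0.01],"turn":0.06}]'
python3 -m jog '[{"translation":[0.004,-0.035,-0.01],"turn":0},{"translation":[0.006,-0.07,-0.03],"turn":0},{"translation":[0.008,-0.1,-0.05],"turn":0},{"translation":[0.008,-0.11,-0.07],"turn":0},{"translation":[0.008,-0.11,-0.07],"turn":0}]'
python3 - <<'E'
from blob import *
blobs(.032,"w13.png",900); print(env.observe()["q"].round(1))
E
```

```text
time: 23.0
eef_pos: [0.5308, -0.1936, 0.1827]
orientation: [178.3, 0.6, 88.9]
wrist_force: [1.7, 0.6, -0.0]
opening: 0.0472
time: 23.42
eef_pos: [0.5361, -0.3041, 0.1088]
orientation: [178.6, 0.6, 88.7]
wrist_force: [-0.2, 0.8, -0.4]
opening: 0.047
[ 241  175   44   49 1712] bboxc [262.5 199. ] [ 0.5458 -0.3072] cen [ 0.5451 -0.3076]
[ 327  233  174  101 4376] bboxc [413.5 283. ] [ 0.6807 -0.3907] cen [ 0.6705 -0.3713]
[277 236  33  80 994] bboxc [293.  275.5] [ 0.5718 -0.3791] cen [ 0.5724 -0.377 ]
[  8.   31.6  24.8 101.1 -17.1  49.4  39.3]
```

```bash
python3 -m jog '[{"translation":[0.009,-0.003,-0.03],"turn":0},{"translation":[0.009,-0.003,-0.065],"turn":0},{"translation":[0.009,-0.003,-0.092],"turn":0},{"translation":[0.009,-0.003,-0.102],"turn":0},{"translation":[0.009,-0.003,-0.102],"turn":0}]'
python3 -m jog '[{"translation":[0,0,0],"turn":0},{"translation":[0,0,0],"turn":0},{"translation":[0,0,0],"turn":0},{"translation":[0,0,0],"turn":0}]' -0.6 25
python3 -m jog '[{"translation":[0,0,0.03],"turn":0},{"translation":[0,0,0.07],"turn":0},{"translation":[0,0,0.11],"turn":0},{"translation":[-0.01,0.02,0.15],"turn":0},{"translation":[-0.02,0.05,0.18],"turn":0},{"translation":[-0.035,0.085,0.19],"turn":0},{"translation":[-0.05,0.12,0.19],"turn":0},{"translation":[-0.065,0.155,0.19],"turn":0},{"translation":[-0.08,0.19,0.19],"turn":0},{"translation":[-0.09,0.225,0.19],"turn":0}]'
```

```text
time: 23.88
eef_pos: [0.5473, -0.3033, 0.0096]
orientation: [178.5, 0.5, 89.0]
wrist_force: [0.1, 0.0, -0.2]
opening: 0.0468
time: 24.22
eef_pos: [0.5486, -0.3048, 0.0122]
orientation: [178.2, 0.6, 88.9]
wrist_force: [-0.4, -0.1, -1.5]
opening: 0.036
time: 25.05
eef_pos: [0.4564, -0.0783, 0.2015]
orientation: [178.3, 0.6, 88.9]
wrist_force: [1.6, 0.1, -0.4]
opening: 0.0358
```

```bash
python3 -m jog '[{"translation":[-0.005,0.035,0],"turn":0},{"translation":[-0.007,0.062,-0.01],"turn":0},{"translation":[-0.007,0.062,-0.04],"turn":0},{"translation":[-0.007,0.062,-0.065],"turn":0},{"translation":[-0.007,0.062,-0.074],"turn":0},{"translation":[-0.007,0.062,-0.074],"turn":0}]'
python3 -m jog '[{"translation":[0,0,-0.002],"turn":0},{"translation":[0,0,-0.004],"turn":0},{"translation":[0,0,-0.006],"turn":0},{"translation":[0,0,-0.006],"turn":0}]' - 20
```

```text
time: 25.55
eef_pos: [0.4499, -0.0179, 0.1258]
orientation: [178.5, 0.6, 88.9]
wrist_force: [-0.9, -0.3, -0.8]
opening: 0.0355
time: 25.88
eef_pos: [0.4512, -0.0177, 0.1213]
orientation: [178.3, 0.6, 88.9]
wrist_force: [-1.0, 0.6, -1.9]
opening: 0.0358
```

```bash
python3 -m jog '[{"translation":[-0.001,0,-0.0015],"turn":0},{"translation":[-0.001,0,-0.003],"turn":0},{"translation":[-0.001,0,-0.0045],"turn":0},{"translation":[-0.001,0,-0.0045],"turn":0}]'
python3 -m jog '[{"translation":[0,0,-0.0015],"turn":0},{"translation":[0,0,-0.003],"turn":0},{"translation":[0,0,-0.003],"turn":0}]'
```

```text
time: 26.22
eef_pos: [0.4502, -0.0174, 0.1165]
orientation: [178.3, 0.6, 88.9]
wrist_force: [-0.7, 2.2, 6.5]
opening: 0.0356
time: 26.47
eef_pos: [0.4502, -0.0176, 0.1135]
orientation: [178.3, 0.6, 88.9]
wrist_force: [-1.2, 0.1, 7.3]
opening: 0.0356
```

```bash
python3 -m jog '[{"translation":[0,0,-0.001],"turn":0},{"translation":[0,0,-0.001],"turn":0}]'
python3 -m jog '[{"translation":[0,0,0],"turn":0},{"translation":[0,0,0],"turn":0},{"translation":[0,0,0],"turn":0}]' 0.05
python3 -m jog '[{"translation":[0,0,0.02],"turn":0},{"translation":[0,0,0.05],"turn":0},{"translation":[0,0,0.085],"turn":0},{"translation":[0.02,-0.03,0.1],"turn":0},{"translation":[0.04,-0.065,0.1],"turn":-0.12},{"translation":[0.06,-0.1,0.1],"turn":-0.24},{"translation":[0.07,-0.13,0.1],"turn":-0.36},{"translation":[0.07,-0.16,0.1],"turn":-0.48},{"translation":[0.07,-0.16,0.1],"turn":-0.6},{"translation":[0.07,-0.16,0.1],"turn":-0.72}]'
python3 - <<'E'
from h import *
from fit import T
t=[.5207,.0206,-1.5873];c,s=np.cos(.36),np.sin(.36)
def L(x,y,z):
    a,h=.150+x,.008+z; return T(t,[[-.105+a*c-h*s,y,.036+a*s+h*c]])[0]
def crop(n,x0,y0,x1,y1):
    v=save(n,"z%s.png"%n)[:,:,::-1].copy(); q=cv2.resize(v[y0:y1,x0:x1],(400,320)); k=np.array([400/(x1-x0),320/(y1-y0)])
    p=proj(camera_model(n),[L(-.027,-.105,0),L(-.027,-.035,0),L(-.027,.035,0),L(-.027,.105,0)])
    print(n,p.round(1).tolist())
    return q
cv2.imwrite("pics/z.png",np.hstack([crop("scene",200,140,320,236),crop("side",180,115,300,211)]))
E
```

```text
time: 26.63
eef_pos: [0.4503, -0.0177, 0.1126]
orientation: [178.3, 0.6, 88.9]
wrist_force: [-0.5, -0.7, 8.4]
opening: 0.0356
time: 26.88
eef_pos: [0.4498, -0.0176, 0.1123]
orientation: [178.3, 0.6, 88.9]
wrist_force: [-0.3, 0.1, -0.2]
opening: 0.0448
time: 27.72
eef_pos: [0.5194, -0.1797, 0.212]
orientation: [178.3, 0.6, 47.1]
wrist_force: [-0.6, 0.2, -0.4]
opening: 0.0447
scene [[284.9, 194.5], [267.6, 185.9], [251.2, 177.8], [235.7, 170.1]]
side [[201.7, 178.0], [227.6, 177.0], [253.2, 176.0], [278.8, 175.1]]
```

View pics/z.png

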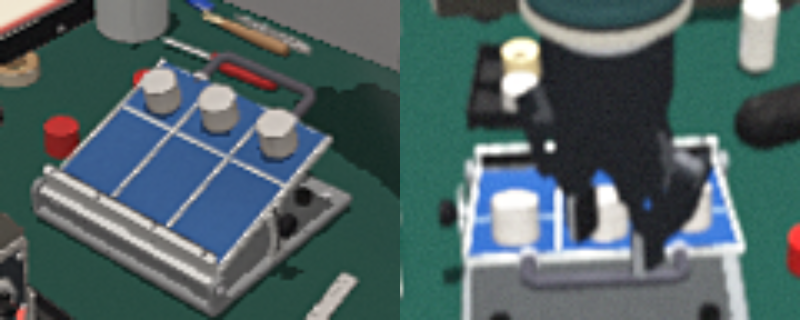

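```bash
python3 -m jog '[{"translation":[0.0015,0,0],"turn":-0.12},{"translation":[0.0015,0,0],"turn":-0.24},{"translation":[0.0015,0,0],"turn":-0.36},{"translation":[0.0015,0.01,0],"turn":-0.48},{"translation":[0.0015,0.03,0],"turn":-0.6},{"translation":[0.0015,0.06,0],"turn":-0.72},{"translation":[0.0015,0.085,0],"turn":-0.84},{"translation":[0.0015,0.085,-0.03],"turn":-0.84},{"translation":[0.0015,0.085,-0.03],"turn":-0.84}]' -0.3
python3 - <<'E'
from h import *
print(env.observe()["q"].round(1))
E
```

```text
time: 28.57
eef_pos: [0.5199, -0.0899, 0.179]
orientation: [178.4, 0.8, -0.0]
wrist_force: [-1.2, -0.1, -1.1]
opening: 0.0296
[-29.1  21.7  42.7 109.7 -15.5  55.4 -69.5]
```

```bash
python3 -m jog '[{"translation":[0,0,-0.01],"turn":-0.017},{"translation":[0,0,-0.02],"turn":-0.017},{"translation":[0,0,-0.03],"turn":-0.017},{"translation":[0,0,-0.03],"turn":-0.017}]'
```

```text
time: 28.9
eef_pos: [0.5205, -0.0933, 0.1507]
orientation: [178.3, 0.7, -1.4]
wrist_force: [-0.2, 0.3, -1.0]
opening: 0.0297
```

```bash
python3 -m jog '[{"translation":[0,0,-0.015],"turn":0},{"translation":[0,0,-0.03],"turn":0},{"translation":[0,0,-0.042],"turn":0},{"translation":[0,0,-0.046],"turn":0},{"translation":[0,0,-0.046],"turn":0}]'
python3 -m jog '[{"translation":[0,0,0],"turn":0},{"translation":[0,0,0],"turn":0},{"translation":[0,0,0],"turn":0},{"translation":[0,0,0],"turn":0}]' -0.9 40
```

```text
time: 29.32
eef_pos: [0.5209, -0.093, 0.1057]
orientation: [178.3, 0.7, -1.5]
wrist_force: [-0.8, -0.7, 0.2]
opening: 0.03
time: 29.65
eef_pos: [0.5214, -0.0964, 0.1075]
orientation: [178.1, 0.5, -1.6]
wrist_force: [-1.4, -21.3, -1.0]
opening: 0.0097
```

```bash
python3 -m jog '[{"translation":[0,-0.003,0],"turn":0},{"translation":[0,-0.006,-0.0087],"turn":0},{"translation":[0,-0.009,-0.0177],"turn":0},{"translation":[0,-0.0117,-0.0268],"turn":0},{"translation":[0,-0.014,-0.036],"turn":0},{"translation":[0,-0.0157,-0.045],"turn":0},{"translation":[0,-0.017,-0.0545],"turn":0},{"translation":[0,-0.018,-0.064],"turn":0},{"translation":[0,-0.019,-0.071],"turn":0},{"translation":[0,-0.019,-0.076],"turn":0}]'
python3 -m jog '[{"translation":[0,0,-0.004],"turn":0},{"translation":[0,0,-0.007],"turn":0},{"translation":[0,0,-0.009],"turn":0},{"translation":[0,0,-0.009],"turn":0}]'
```

```text
time: 30.48
eef_pos: [0.5214, -0.1103, 0.0303]
orientation: [178.5, 0.6, -1.4]
wrist_force: [-6.5, 9.1, 14.8]
opening: 0.0101
time: 30.82
eef_pos: [0.5245, -0.1105, 0.0238]
orientation: [178.4, 0.3, -1.4]
wrist_force: [-0.6, 10.4, 34.7]
opening: 0.0095
```

```bash
python3 -m jog '[{"translation":[0,-0.001,0.003],"turn":0},{"translation":[0,-0.001,0.003],"turn":0},{"translation":[0,-0.001,0.003],"turn":0},{"translation":[0,-0.001,0.003],"turn":0}]' -0.35
python3 -m jog '[{"translation":[0,0,0.02],"turn":0},{"translation":[0,0,0.05],"turn":0},{"translation":[0,0,0.09],"turn":0},{"translation":[0,-0.03,0.12],"turn":0},{"translation":[0,-0.065,0.14],"turn":0},{"translation":[0,-0.1,0.15],"turn":0},{"translation":[0,-0.13,0.15],"turn":0},{"translation":[0,-0.16,0.15],"turn":0},{"translation":[0,-0.16,0.15],"turn":0}]'
python3 - <<'E'
from h import *
from fit import T
import numpy as np
t=[.5207,.0206,-1.5873]
v=save("scene","e1.png");s=save("side","e2.png");b0=cv2.imread("pics/b.png")[:,:,::-1];a0=cv2.imread("pics/a.png")[:,:,::-1]
def tops(im,m,x0,y0,x1,y1,z):
    g=im.astype(int)[y0:y1,x0:x1];mk=((g.min(2)>175)&(g.max(2)-g.min(2)<40)).astype(np.uint8)
    n,l,st,c=cv2.connectedComponentsWithStats(mk)
    for i in range(1,n):
        if st[i,4]>25:
            u=c[i]+[x0,y0];print(st[i][2:],u.round(1),onz(m,u,z)[:2].round(3))
ms,mc=camera_model("side"),camera_model("scene")
for n,im in(("side before",b0),("side now",s)): print(n);tops(im,ms,195,170,290,225,.076)
for n,im in(("scene before",a0),("scene now",v)): print(n);tops(im,mc,230,160,310,215,.076)
# flatness: difference of tester front/bar area before vs now (side)
R=np.s_[205:232,195:290];print("side diff lower tester",np.abs(s[R].astype(int)-b0[R]).mean(),"bar rows")
R=np.s_[190:235,205:265];print("scene low tester diff",np.abs(v[R].astype(int)-a0[R]).mean())
# dark bar row profile at column 243
print(b0[212:232,243].sum(1).tolist());print(s[212:232,243].sum(1).tolist())
E
```

```text
time: 31.15
eef_pos: [0.5214, -0.1126, 0.0244]
orientation: [178.3, 0.6, -1.4]
wrist_force: [0.0, -0.2, 0.3]
opening: 0.0277
time: 31.9
eef_pos: [0.5198, -0.2786, 0.1748]
orientation: [178.2, 0.6, -1.8]
wrist_force: [-1.2, -0.2, -0.6]
opening: 0.0277
side before
[ 18  55 226] [203.7 205.7] [ 0.421 -0.08 ]
[ 18  53 218] [277.7 204.9] [ 0.61  -0.091]
[ 15  11 115] [266.2 189.3] [ 0.587 -0.031]
[ 15  11 117] [212.8 192.8] [ 0.445 -0.034]
[ 15  11 121] [241.4 192.8] [ 0.52 -0.04]
[40 22 88] [228.  208.4] [ 0.483 -0.094]
[37  3 62] [241. 219.] [ 0.514 -0.133]
side now
[ 20  55 271] [203.4 205.4] [ 0.421 -0.079]
[ 26  53 295] [276.6 205.3] [ 0.607 -0.092]
[40  9 85] [247.1 178.4] [0.539 0.016]
[ 6 10 40] [270.3 189.6] [ 0.598 -0.033]
[ 15  12 133] [215.  194.8] [ 0.45  -0.042]
[27 20 84] [225.1 208.6] [ 0.475 -0.094]
[ 9  5 26] [215.1 204.2] [ 0.45  -0.077]
[16  3 34] [230.3 219.6] [ 0.487 -0.133]
scene before
[10  5 36] [250.7 172.3] [ 0.588 -0.024]
[10  6 42] [267.9 178.6] [ 0.519 -0.032]
[11  6 46] [285.  187.7] [ 0.445 -0.027]
[15 10 31] [238.9 202.3] [0.51  0.129]
[20 11 54] [238.6 209.5] [0.487 0.156]
scene now
[10  5 36] [250.6 172.7] [ 0.586 -0.022]
[ 9  5 38] [267.9 178.9] [ 0.518 -0.031]
[10  6 45] [284.9 186.4] [ 0.449 -0.033]
[15 10 30] [239.  202.4] [0.509 0.129]
[20 11 54] [238.6 209.5] [0.487 0.156]
side diff lower tester 23.037296946068874 bar rows
scene low tester diff 1.779506172839506
[476, 321, 289, 303, 292, 346, 502, 575, 515, 424, 339, 281, 224, 235, 222, 141, 182, 224, 218, 219]
[110, 96, 123, 108, 116, 100, 109, 105, 101, 123, 115, 138, 134, 119, 134, 143, 138, 132, 104, 103]
```

Run:
```python
from h import *
a=cv2.imread("pics/a.png",0).astype(np.float32);v=cv2.imread("pics/e1.png",0).astype(np.float32)
b=cv2.imread("pics/b.png",0).astype(np.float32);s=cv2.imread("pics/e2.png",0).astype(np.float32)
for n,p,q,R in[("scene high edge",a,v,np.s_[170:205,275:308]),("scene plate",a,v,np.s_[170:215,225:300]),("side left post/edge",b,s,np.s_[195:232,196:232]),("side right edge",b,s,np.s_[150:200,270:290]),("tray",b,s,np.s_[125:158,198:262])]:
    print(n,[np.round(x,2) for x in cv2.phaseCorrelate(p[R],q[R],cv2.createHanningWindow((p[R].shape[1],p[R].shape[0]),cv2.CV_32F))])
print(env.observe()["time"],env.observe()["wrist_force"].round(1))
```

```text
scene high edge [array([-0.17, -0.81]), np.float64(1.0)]
scene plate [array([0.41, 0.48]), np.float64(0.89)]
side left post/edge [array([0.13, 0.31]), np.float64(0.82)]
side right edge [array([0.01, 0.59]), np.float64(0.84)]
tray [array([-0.21,  7.89]), np.float64(0.44)]
32.0 [-0.   0.3 -1.1]
```

Run:
```python
from h import *
m=camera_model("scene");p=proj(m,[[.47,-.1125,.039],[.5186,-.1125,.039],[.56,-.1125,.039],[.4686,-.1125,.042]]);print(p.round(1).tolist())
a=cv2.imread("pics/a.png",0).astype(int);v=cv2.imread("pics/e1.png",0).astype(int)
for c in (284,290,296,300):
    r=slice(168,200);print(c);print(a[r,c].tolist());print(v[r,c].tolist())
```

```text
[[292.4, 182.5], [281.1, 177.4], [271.9, 173.2], [292.8, 182.0]]
284
[65, 65, 63, 65, 65, 64, 64, 64, 63, 65, 81, 90, 71, 44, 57, 56, 90, 198, 200, 194, 193, 195, 192, 126, 132, 134, 134, 134, 136, 138, 147, 73]
[68, 64, 64, 65, 63, 64, 64, 64, 65, 65, 71, 89, 77, 46, 54, 111, 204, 196, 195, 193, 200, 194, 122, 132, 129, 132, 137, 139, 137, 111, 77, 82]
290
[65, 63, 64, 64, 64, 64, 66, 64, 63, 64, 65, 64, 63, 70, 89, 67, 42, 57, 102, 167, 203, 180, 113, 110, 111, 105, 85, 85, 73, 48, 79, 85]
[64, 65, 63, 64, 64, 62, 64, 66, 64, 65, 62, 65, 61, 82, 88, 66, 45, 103, 155, 167, 123, 83, 87, 103, 98, 75, 74, 60, 77, 83, 79, 85]
296
[65, 65, 65, 64, 65, 66, 64, 64, 62, 64, 64, 64, 65, 64, 65, 62, 62, 65, 63, 63, 64, 64, 61, 64, 63, 82, 86, 129, 175, 132, 128, 75]
[63, 66, 63, 63, 64, 63, 64, 64, 65, 65, 64, 64, 65, 65, 63, 62, 64, 64, 63, 65, 66, 63, 66, 64, 61, 71, 81, 125, 191, 143, 118, 79]
300
[66, 64, 64, 64, 64, 65, 64, 63, 65, 65, 63, 64, 65, 65, 63, 65, 64, 63, 64, 64, 63, 64, 64, 64, 61, 57, 59, 72, 115, 141, 137, 136]
[63, 66, 69, 66, 65, 63, 63, 64, 65, 66, 63, 64, 63, 65, 65, 63, 65, 65, 66, 64, 65, 64, 66, 64, 63, 58, 67, 75, 115, 141, 136, 136]
```

```bash
python3 -c "
from station import env
print(env.finish_job())"
```

```text
the job is handed in; nothing more can be done
None
```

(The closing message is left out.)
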